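# Restock a sprung pusher tray behind its last cheese

### The job

Draw the sprung pusher of the tray back by its tab, towards the back of the tray, to its stop so that its catch holds it, and let it go there. Then fetch the two tall drum cheeses that stand singly among pyramids near the front edge on the right, between the cut wheels and the heaped cheeses, and stand them upright in the lane behind the drum that is already at its front. Finally press the release pad at the tray's back so that the pusher springs forward and closes the row up, with the old drum still foremost; leave the other cheeses as they stand.

Things in the scene. Friction and masses are not known exactly. Their poses are not given: they have to be found in the camera images.
- tray: pusher tray fixed on the deck, 290 x 86 mm, its back towards the robot. Origin: on the deck, mid lane, at the inner face of the clear front lip; x runs along the lane to the back, y across, z up. The lane floor is 16 mm above the deck; the lane is 72 mm wide between wire side guides whose tops are 43 mm above the deck; the lip is 53 mm tall. Three drums fill it
- pusher (a joint): grey sprung paddle sliding in the lane, m: its front face is at tray x = 0.020 + this value. The spring drives it to the front lip with 5.5 N (at 0.05) to 7 N (at 0.2); over a ramp the last 15 mm before the catch add about 4 N (12 N in all, drawn slowly). Hard stop at 0.201; the catch snaps in just before it and then holds the pusher at about 0.195. It reads about 0.042 with one drum in front of it, 0.165 with three
- pusher_tab (a point): middle of the top edge of the pusher's upright pull tab, 108 mm above the deck. The tab is 34 mm wide across the lane and 7 mm thick (its front face is 3.5 mm nearer the lip), part of the paddle; it stands 20 mm above the drums in the lane (88 mm), so it can be hooked over the drum in front of it
- catch (a joint): angle of the sprung catch under the lane's back, rad: 0 at rest (up), growing as its pad is pressed, at most 0.14. It lets the pusher go at about 0.11. Takes 2 to 4 N on the pad and springs up again
- catch_pad (a point): middle of the upper face of the catch's grey release pad at the very back of the tray (tray x = 0.264), 24 mm along the lane by 26 mm across, 58 mm above the deck at rest; pressed straight down it goes 14 mm
- drum_old_mid (a point): tall drum-shaped goat cheese with a pale, slightly lumpy rind, 61 to 64 mm across and 72 mm tall, 0.15 to 0.27 kg, firm; the point is its centre, 36 mm above its base, z along its axis; this one already stands in the tray, at its front lip
- drum_new_a_mid (a point): tall drum-shaped goat cheese with a pale, slightly lumpy rind, 61 to 64 mm across and 72 mm tall, 0.15 to 0.27 kg, firm; the point is its centre, 36 mm above its base, z along its axis; one of the two new drums, on the deck among pyramids near the front edge, to the robot's right
- drum_new_b_mid (a point): tall drum-shaped goat cheese with a pale, slightly lumpy rind, 61 to 64 mm across and 72 mm tall, 0.15 to 0.27 kg, firm; the point is its centre, 36 mm above its base, z along its axis; the other new drum, on the deck to the right
- brick_a_mid (a point): bystander among the new drums: grey ashed blunt pyramid, 57 x 63 mm at its base and 53 mm tall; the point is 27 mm above the middle of its base, z up
- brick_b_mid (a point): bystander among the new drums: another grey ashed blunt pyramid, 57 x 63 mm at its base and 54 mm tall; the point is 27 mm above the middle of its base, z up
- peak_mid (a point): bystander among the new drums: pale pointed pyramid cheese, 76 x 78 mm at its base and 80 mm tall; the point is 40 mm above the middle of its base, z up
- half_wheel_0: fixed half wheel of cheese lying on a whole one, nearest of a row of such wheels that runs away from the robot between the tray and the new drums, from y = -0.18 to +0.03; whole wheels 35 mm tall, halves on them up to 70 mm; origin under the half's middle
- wire_slicer: wire slicer to the left of the tray, closed, 219 x 285 mm and 47 mm tall, its wooden grip towards the robot; origin under its middle

How it is judged:
By the outcome, as a careful person would: the job done as asked, in the order asked, and still so for the second after the job is handed in, with the robot touching nothing.
It also fails if it takes over 72 s, if anything falls off the work surface, if the arm or the gripper's body presses on something with over 40 N, if the wrist force passes 120 N, or if a joint passes its speed limit or range.

### The arm

A 6-joint arm with a two-finger parallel gripper is mounted at the origin on a cart in front of the work surface, level with it; the furniture and walls round the work are solid. World frame = base frame: x ahead of the robot, y to its left, z up, the work surface at z = 0. Lengths are in m, angles in rad, forces in N, time in s.
With the tool pointing down it reaches from about 0.25 to 0.775 m from the base axis. Payload 4 kg.
Tool frame: the origin (TCP) lies where the fingers leave the gripper's body, on its centre line; the fingertips stand 73 mm ahead of it and the grasp point (between the pads) lies 54 mm ahead of it; z points along the fingers, y is the direction in which the jaws open and shut (so a half turn about z gives the same grasp; the last joint's range is limited). The gripper opens to 85 mm and grips with 20 to 120 N. Pads are 22 mm wide; open, the fingers measure 114 mm over their backs; the gripper's body (76 mm by 85 mm) begins 54 mm behind the grasp point. The pads swing forward as they close: fully open they stand 13 mm farther back than shut.
Start: joints at [-1.379, 0.087, 1.371, -0, 1.684, -0.103], TCP at [0.16, -0.526, 0.304] pointing down, gripper open.
Joint ranges: [-3.1, 3.1], [-0.76, 2.03], [0.27, 2.55], [-1.08, 4.22], [0.17, 2.65], [-2.57, 2.57]. Speed limits (rad/s): [2.79, 2.79, 3.14, 3.14, 3.14, 3.14].

### API

Orientations are given as a rotation vector (axis times angle).
In Python, from workcell import r gives the robot as it stands.
- The arm moves only by the tool jog_arm, never from a script. Its argument "deltas" is text: rows parted by semicolons, each of 6 numbers parted by spaces: the shift along the tool's x, y, z in mm, then the turn, a rotation vector about the tool's x, y, z in rad. In form: x y z ax ay az; .... A call has 1 to 5 rows; each row shifts and turns the commanded pose from where the row before left it, along the tool's axes as they then stand; what a row does not reach is not made up. A row lasts 1/8 s, in which the tool goes at most 62.5 mm and 10.7 degrees, less where a joint would pass 70% of its speed; a pose out of reach is approached as far as the arm can. A call with a gripper value outside its range is refused whole. "claw" is the opening, from 0 (shut) to 1 (fully open), set as the call begins (left out, the last holds). The fingers move at their own pace and stop on an object; "squeeze" is the grip in N (left out, the last holds). Time passes only in rows, so rows that do not move let the fingers close. It gives the time, the measured TCP pose, the force and the opening at its end, in the units of the state.
- r.read_state(): the state, without advancing time (a new reading comes with each control period).
- r.capture(name): name is "side" or "top"; returns a dict with "image" (480x640x3 uint8, blue, green, red), "depth" (480x640 float32, m along the optical axis (not along the pixel's ray), 0 where there is no reading), "camera_matrix" (3x3 intrinsics, pixels), "camera_from_world" (4x4, takes a point from world to camera coordinates). Camera axes: x right, y down, z forward; pixel columns grow to the right and rows downward; lengths in m; the calibration is good to about 2 mm. A picture is of the moment at which its call begins.
- r.hand_in(): hands the job in, once; it reports no verdict.
Trained networks look in the newest picture that a camera, given by its name, has taken for a name from the list of things; names that differ only in an ending like _2 or _b are one class to them, and where a whole thing is asked for, a point or a joint stands for the part that bears it (a point fixed in the world has none). Each returns a list of dicts, best first, with "p" (0 to 1); they miss things now and then, are a little off and sometimes report something else, mostly with a low value. They report only what shows in the picture. A call takes as long as a camera call.
- r.spot_in(name, camera): "location" ([row, column] in pixels, amid what is visible of it).
- r.tip_of(name, camera): "location" ([row, column] in pixels: a listed point, or the origin of a listed thing).
The state is a dict: "time_s": time; "joint_pos": joint angles; "qd": joint speeds; "joint_torque": joint torques, N m; "position": TCP position; "eef_rot": TCP orientation; "contact_force": force on the tool from outside, world axes, zero at the start; "wrist_torque": the same for the moment, N m; "opening": finger opening in m.
Only numpy, scipy, OpenCV 4.12 (cv2) and the standard library are available. Lean on these libraries where they do the work, as an engineer would, in place of code of your own. Each camera call takes 0.05 s, during which the arm holds its last target.

## Working session

There is one attempt and no reset: what is moved stays moved. The work goes in short steps, Python scripts to look and compute and a tool call to move; the robot and the scene stay as the last step left them, time stands still between calls to the robot, and variables do not carry over. Pictures are saved under pics/ and viewed, and the job is handed in when it is done.

Besides the shell and the picture viewer there is one more tool, called by a JSON object that holds its "method" and its "body", one argument or row to a line. jog_arm: Moves the arm, as the interface text tells. Its arguments: {"type":"object","properties":{"deltas":{"type":"string"},"claw":{"type":"number"},"squeeze":{"type":"number"}},"required":["deltas"]}

```bash
ls; mkdir -p pics
cat > h.py <<'E'
from workcell import r
import numpy as np, cv2
def look(name,fn=None):
    c=r.capture(name)
    if fn: cv2.imwrite('pics/'+fn,c['image'])
    return c
def ray(c,px):
    K=c['camera_matrix'];T=c['camera_from_world'];R=T[:3,:3];t=T[:3,3]
    o=-R.T@t; d=R.T@np.linalg.inv(K)@np.array([px[1],px[0],1.0]); return o,d
def onz(c,px,z):
    o,d=ray(c,px); return o+d*(z-o[2])/d[2]
def dep(c,px):
    o,d=ray(c,px); i,j=int(round(px[0])),int(round(px[1])); w=c['depth'][max(0,i-2):i+3,max(0,j-2):j+3]; w=w[w>0]
    return o+d*np.median(w) if w.size else None
def proj(c,p):
    q=c['camera_from_world']@np.append(p,1); q=c['camera_matrix']@q[:3]; return q[1]/q[2],q[0]/q[2]
E
python3 - <<'E'
from h import *
np.set_printoptions(precision=4,suppress=True)
s=r.read_state(); print(s)
Z=dict(pusher_tab=.108,catch_pad=.058,drum_old_mid=.052,drum_new_a_mid=.036,brick_a_mid=.027,peak_mid=.04,tray=0,half_wheel_0=0,wire_slicer=0)
for n in('top','side'):
    c=look(n,n+'0.png')
    print(n,c['camera_matrix'],c['camera_from_world'])
    for k,z in Z.items():
        for d in r.tip_of(k,n)[:4]:
            print(k,round(d['p'],2),np.round(d['location'],1),'onz',onz(c,d['location'],z),'dep',dep(c,d['location']))
E
```

```text
pics
{'time_s': 0.0, 'joint_pos': array([-1.3791,  0.088 ,  1.3723,  0.    ,  1.6836, -0.1031]), 'qd': array([ 0.0002, -0.0021,  0.0006, -0.0011, -0.0011, -0.0001]), 'joint_torque': array([ -0.    , -35.186 , -31.3279,  -0.0002,   0.0106,   0.    ]), 'position': array([ 0.1597, -0.5259,  0.3027]), 'eef_rot': array([-3.1053, -0.461 ,  0.0001]), 'contact_force': array([-0.2032,  1.1917,  0.5282]), 'wrist_torque': array([-0.0068,  0.0024,  0.026 ]), 'opening': 0.08520303808566386}
top [[559.5244   0.     319.8195]
 [  0.     559.5244 238.4237]
 [  0.       0.       1.    ]] [[-0.0234 -0.9994  0.0243 -0.0594]
 [-0.9963  0.0213 -0.0837  0.6539]
 [ 0.0831 -0.0261 -0.9962  1.4983]
 [ 0.      0.      0.      1.    ]]
pusher_tab 0.55 [215.  242.3] onz [0.7108 0.1271 0.108 ] dep [0.711  0.1273 0.106 ]
catch_pad 0.55 [291.7 243.9] onz [0.5129 0.1309 0.058 ] dep [0.5129 0.1307 0.0592]
drum_old_mid 0.66 [207.8 244.3] onz [0.7374 0.1278 0.052 ] dep [0.732  0.1237 0.09  ]
drum_new_a_mid 0.73 [251.1 381.5] onz [ 0.6136 -0.2405  0.036 ] dep [ 0.6116 -0.2356  0.0718]
drum_new_a_mid 0.42 [250.9 420.1] 
[... 807 characters left out ...]
   ]]
pusher_tab 0.94 [273.2 255.5] onz [0.7103 0.1262 0.108 ] dep [0.7128 0.1219 0.1033]
catch_pad 0.55 [308.8 327.1] onz [0.5129 0.1277 0.058 ] dep [0.5126 0.1285 0.0589]
drum_new_a_mid 0.97 [224.2 338.7] onz [ 0.6113 -0.2396  0.036 ] dep [ 0.6036 -0.2154  0.0554]
brick_a_mid 0.77 [227.9 367.9] onz [ 0.5238 -0.2682  0.027 ] dep [ 0.5178 -0.2427  0.0472]
peak_mid 0.96 [211.6 388.2] onz [ 0.4842 -0.3596  0.04  ] dep [ 0.4812 -0.3435  0.0516]
tray 0.81 [297.5 233.3] onz [0.7808 0.1353 0.    ] dep [0.7618 0.163  0.0341]
half_wheel_0 0.79 [268.9 347.5] onz [ 0.5301 -0.0924  0.    ] dep [ 0.5095 -0.0194  0.0695]
wire_slicer 0.96 [371.1 219.2] onz [0.695  0.3574 0.    ] dep [0.6836 0.3716 0.0245]
```

View pics/top0.png

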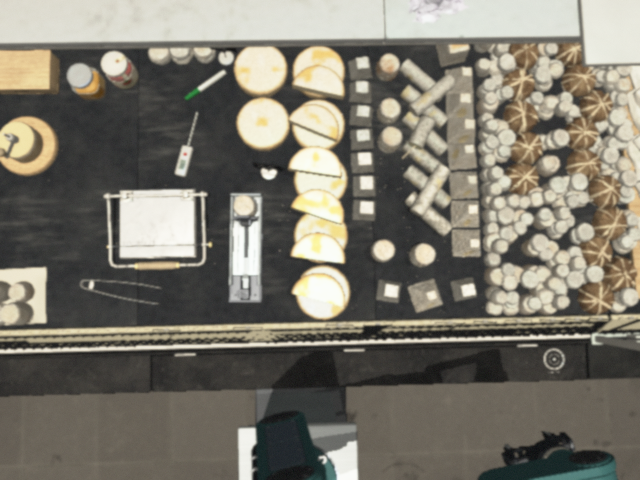

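View pics/side0.png

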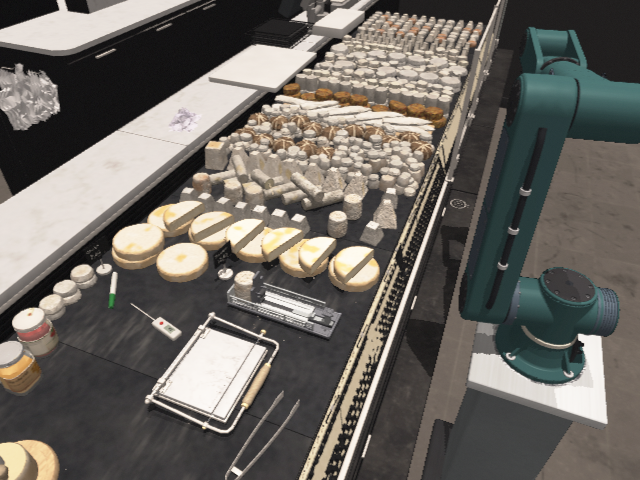

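```bash
cat >> h.py <<'E'
def cloud(c):
    d=c['depth'];v,u=np.indices(d.shape);K=c['camera_matrix'];T=c['camera_from_world']
    P=np.stack([(u-K[0,2])/K[0,0]*d,(v-K[1,2])/K[1,1]*d,d],-1).reshape(-1,3)
    W=(P-T[:3,3])@T[:3,:3]; W[d.ravel()==0]=np.nan
    return W.reshape(d.shape+(3,))
E
python3 - <<'E'
from h import *
np.set_printoptions(precision=4,suppress=True,linewidth=200)
c=look('top'); W=cloud(c); x,y,z=W[...,0],W[...,1],W[...,2]
im=c['image']
cv2.imwrite('pics/tray.png',cv2.resize(im[180:315,200:360],None,fx=4.5,fy=4.4,interpolation=cv2.INTER_CUBIC))
cv2.imwrite('pics/dr.png',cv2.resize(im[200:335,340:490],None,fx=5,fy=4.4,interpolation=cv2.INTER_CUBIC))
# drums tops
for (a,b) in((.612,-.238),(.611,-.342),(.737,.127)):
    zz=.072 if b<0 else .088
    m=(abs(z-zz)<.012)&(np.hypot(x-a,y-b)<.045)
    p=W[m]; (cc,rr)=cv2.minEnclosingCircle(p[:,:2].astype(np.float32)); print('drum',m.sum(),p.mean(0),cc,rr,np.median(p[:,2]))
# front rail height profile
for xx in np.arange(.36,.5,.01):
    for yr in((-.5,-.2),(.0,.3)):
        m=(abs(x-xx)<.005)&(y>yr[0])&(y<yr[1]); print(round(xx,3),yr,np.nanpercentile(z[m],[5,50,98]) if m.any() else None,end=' ')
    print()
# tray pts
m=(z>.008)&(z<.15)&(y>.06)&(y<.2)&(x>.47)&(x<.8); p=W[m][:,:2].astype(np.float32)
print(m.sum(),cv2.minAreaRect(p))
# objects
for a,b in((.515,-.26),(.491,-.355),(.50,-.455)):
    m=(z>.015)&(np.hypot(x-a,y-b)<.06); p=W[m]; print(m.sum(),p.min(0),p.max(0),cv2.minAreaRect(p[:,:2].astype(np.float32)))
m=(z>.01)&(y<0)&(y>-.2)&(x>.45)&(x<.75); print('wheel',np.nanmin(W[m],0),np.nanmax(W[m],0))
E
```

```text
drum 354 [ 0.6155 -0.2396  0.0717] (0.6162970066070557, -0.2400880604982376) 0.029079141095280647 0.07149156755738337
drum 353 [ 0.6018 -0.3475  0.0717] (0.6022273898124695, -0.34871870279312134) 0.029263893142342567 0.07206938382528753
drum 384 [0.7367 0.1264 0.0877] (0.7302823662757874, 0.12759850919246674) 0.037975504994392395 0.08791083165009095
0.36 (-0.5, -0.2) [-0.1139 -0.1072 -0.0734] 0.36 (0.0, 0.3) [-0.1142 -0.1083 -0.0758] 
0.37 (-0.5, -0.2) [-0.0821 -0.0711 -0.0529] 0.37 (0.0, 0.3) [-0.0835 -0.0746 -0.0595] 
0.38 (-0.5, -0.2) [-0.0648 -0.0495 -0.0378] 0.38 (0.0, 0.3) [-0.0672 -0.0558 -0.0428] 
0.39 (-0.5, -0.2) [-0.0427 -0.0315 -0.0208] 0.39 (0.0, 0.3) [-0.0474 -0.0386 -0.0259] 
0.4 (-0.5, -0.2) [-0.03   -0.0165  0.0039] 0.4 (0.0, 0.3) [-0.0293 -0.0179  0.0039] 
0.41 (-0.5, -0.2) [-0.0064  0.0017  0.0104] 0.41 (0.0, 0.3) [-0.0055  0.0023  0.0099] 
0.42 (-0.5, -0.2) [-0.0062 -0.      0.0102] 0.42 (0.0, 0.3) [-0.0067 -0.0005  0.0082] 
0.43 (-0.5, -0.2) [-0.0082  0.0013  0.0083] 0.43 (0.0, 0.3) [-0.0068  0.0014  0.0074] 
0.44 (-0.5, -0.2) [-0.0041  0.0022  0.0092] 0.44 (0.0,
[... 517 characters left out ...]
.0, 0.3) [-0.0035  0.0031  0.0609] 
3486 ((0.6352128982543945, 0.12955091893672943), (0.32923293113708496, 0.13902750611305237), 0.12829174101352692)
381 [ 0.4774 -0.3197  0.0151] [ 0.5355 -0.2268  0.0614] ((0.5018763542175293, -0.27339252829551697), (0.08794712275266647, 0.05352646857500076), 78.8136978149414)
612 [ 0.4488 -0.3991  0.0151] [ 0.5323 -0.3178  0.0894] ((0.49093398451805115, -0.3562862277030945), (0.07006755471229553, 0.07208096235990524), 17.796716690063477)
374 [ 0.4761 -0.4955  0.0151] [ 0.5353 -0.4356  0.0645] ((0.5060527324676514, -0.46494999527931213), (0.05156772583723068, 0.05871494486927986), 11.339981079101562)
wheel [ 0.4502 -0.1999  0.01  ] [ 0.75   -0.0003  0.0842]
```

View pics/tray.png

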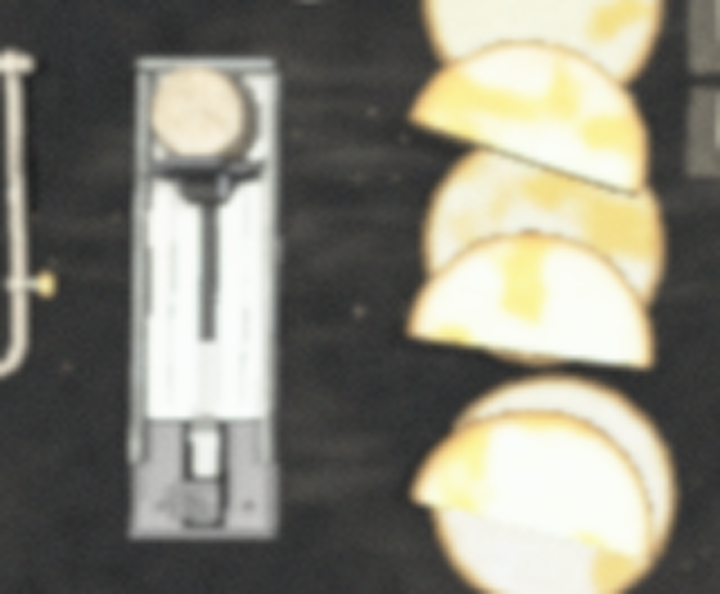

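View pics/dr.png

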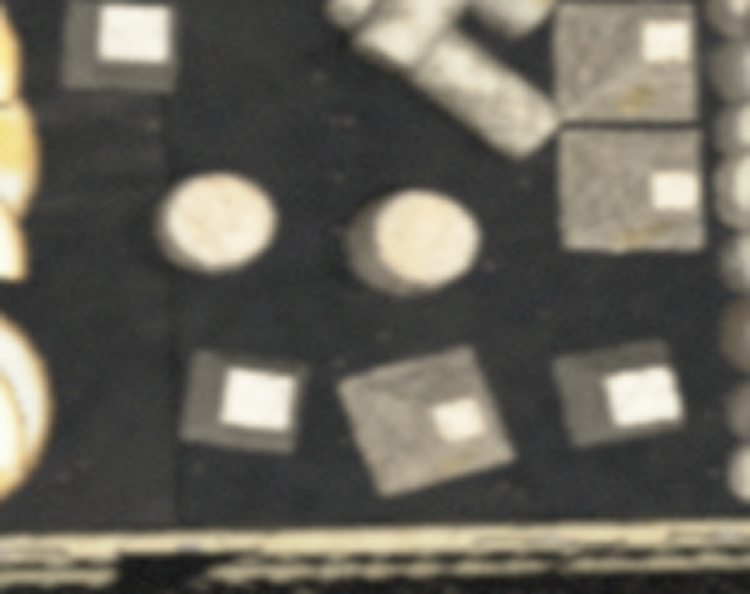

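```bash
cat >> h.py <<'E'
from scipy.spatial.transform import Rotation as Ro
np.set_printoptions(precision=4,suppress=True,linewidth=200)
def delta(target,yaw=-.013,s=None,frm=None):
    s=s or r.read_state(); R=Ro.from_rotvec(s['eef_rot']); p=s['position'] if frm is None else np.array(frm)
    u=np.array([np.cos(yaw/2),np.sin(yaw/2),0]); G=Ro.from_rotvec(np.pi*u)
    return R.inv().apply(np.array(target)-p)*1000,(R.inv()*G).as_rotvec(), G.inv().apply(np.array(target)-p)*1000
E
python3 - <<'E'
from h import *
c=look('top')
f=lambda a,b:(180+b/4.4,200+a/4.5)
for a,z in(((137,80),.043),((136,455),.043),((272,80),.043),((266,455),.043),((130,535),.016),((277,535),.016),((137,60),.053),((278,60),.053)):
    print(a,onz(c,f(*a),z))
W=cloud(c); x,y,z=[W[...,i] for i in range(3)]
m=(y<-.3)&(y>-.46)&(x>.55)&(x<.72)&(z>.015); print(W[m&(np.hypot(x-.602,y+.348)>.045)].min(0))
print(delta([.726,.127,.24]))
E
```

```text
(137, 80) [0.7656 0.1658 0.043 ]
(136, 455) [0.5357 0.1687 0.043 ]
(272, 80) [0.7641 0.0848 0.043 ]
(266, 455) [0.5339 0.0917 0.043 ]
(130, 535) [0.4867 0.1765 0.016 ]
(277, 535) [0.4846 0.088  0.016 ]
(137, 60) [0.7764 0.1644 0.053 ]
(278, 60) [0.7748 0.0802 0.053 ]
[ 0.5989 -0.4599  0.0151]
(array([ 731.5954, -460.5892,   63.8971]), array([ 0.0001, -0.    ,  0.3078]), array([ 557.6656, -660.5891,   63.9397]))
```

{"method": "jog_arm", "body": {
  "deltas": "0 0 0 0 0 0.158; 0 0 0 0 0 0.157; 34 -40 3 0 0 0; 34 -40 3 0 0 0; 34 -40 3 0 0 0",
  "claw": 0,
  "squeeze": 40
}}

```text
time_s: 1.72
position: [0.265, -0.4072, 0.2949]
eef_rot: [3.141, -0.033, 0.001]
contact_force: [0.4, -0.4, 1.4]
opening: -0.0002
```

{"method": "jog_arm", "body": {
  "deltas": "34 -40 3 0 0 0; 34 -40 3 0 0 0; 34 -40 3 0 0 0; 34 -40 3 0 0 0; 34 -40 3 0 0 0"
}}

```text
time_s: 2.35
position: [0.4392, -0.2104, 0.2801]
eef_rot: [3.141, -0.032, 0.001]
contact_force: [-0.6, -0.4, -0.7]
opening: 0.0003
```

{"method": "jog_arm", "body": {
  "deltas": "34 -40 3 0 0 0; 34 -40 3 0 0 0; 34 -40 3 0 0 0; 34 -40 3 0 0 0; 34 -40 3 0 0 0"
}}

```text
time_s: 2.98
position: [0.6132, -0.0139, 0.2648]
eef_rot: [3.141, -0.032, 0.001]
contact_force: [1.1, -1.2, 0.2]
opening: 0.0
```

Run:
```python
from h import *
s=r.read_state(); print(s['position'],s['time_s'],s['joint_pos'],s['opening'],s['contact_force'])
print(delta([.730,.1258,.24],-.02))
c=look('top','t1.png')
for d in r.tip_of('pusher_tab','top')[:1]: print(d,onz(c,d['location'],.108))
c=look('side','s1.png')
for d in r.tip_of('pusher_tab','side')[:1]: print(d,onz(c,d['location'],.108))
cv2.imwrite('pics/s1c.png',cv2.resize(c['image'][130:360,150:400],None,fx=3,fy=2.6))
```

```text
[ 0.6132 -0.0139  0.2648] 2.975 [-0.1149  0.2382  1.2752 -0.0004  1.6278  1.476 ] 2.6761209140595548e-05 [ 1.1126 -1.2244  0.1911]
(array([ 113.9237, -142.0114,   24.8207]), array([ 0.0004, -0.0003, -0.0001]), array([ 113.9419, -141.9935,   24.8397]))
{'location': [216.2, 242.0], 'p': 0.71} [0.7077 0.1279 0.108 ]
{'location': [274.3, 252.8], 'p': 0.67} [0.7147 0.1325 0.108 ]
```

View pics/s1c.png

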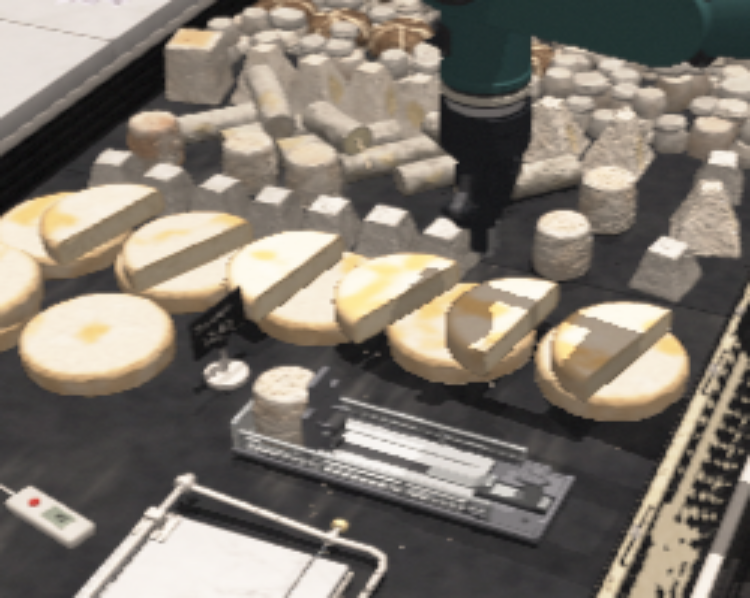

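{"method": "jog_arm", "body": {
  "deltas": "38 -47 8 0 0 0; 38 -47 8 0 0 0; 39 -48 8 0 0 0; 0 0 30 0 0 0; 0 0 20 0 0 0"
}}

```text
time_s: 3.8
position: [0.7296, 0.1233, 0.1888]
eef_rot: [3.14, -0.033, -0.004]
contact_force: [-0.1, -0.9, 0.6]
opening: 0.0001
```

Run:
```python
from h import *
s=r.read_state(); print(s['position'],s['time_s'],s['contact_force'])
c=look('side')
cv2.imwrite('pics/s2c.png',cv2.resize(c['image'][200:340,180:380],None,fx=4,fy=4,interpolation=cv2.INTER_CUBIC))
```

```text
[0.7296 0.1233 0.1888] 3.8 [-0.1106 -0.8604  0.5684]
```

View pics/s2c.png

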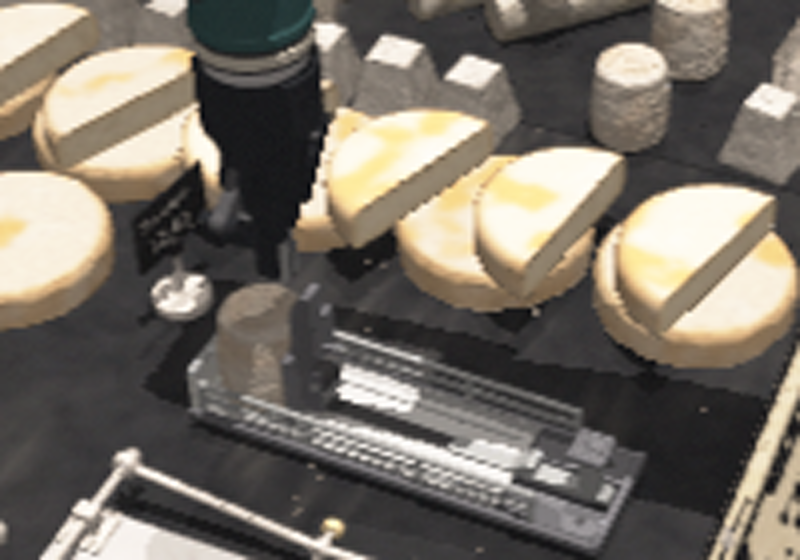

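{"method": "jog_arm", "body": {
  "deltas": "3 -3 0 0 0 0; 0 0 12 0 0 0; 0 0 12 0 0 0; 0 0 0 0 0 0"
}}

```text
time_s: 4.35
position: [0.7323, 0.127, 0.1651]
eef_rot: [3.141, -0.032, -0.005]
contact_force: [0.3, 1.3, -0.2]
opening: 0.0002
```

Run:
```python
from h import *
s=r.read_state(); print(s['position'],s['time_s'],s['contact_force'])
c=look('side')
cv2.imwrite('pics/s3c.png',cv2.resize(c['image'][220:320,200:340],None,fx=5.5,fy=5.5,interpolation=cv2.INTER_CUBIC))
```

```text
[0.7323 0.127  0.1651] 4.35 [ 0.3457  1.3126 -0.1653]
```

View pics/s3c.png

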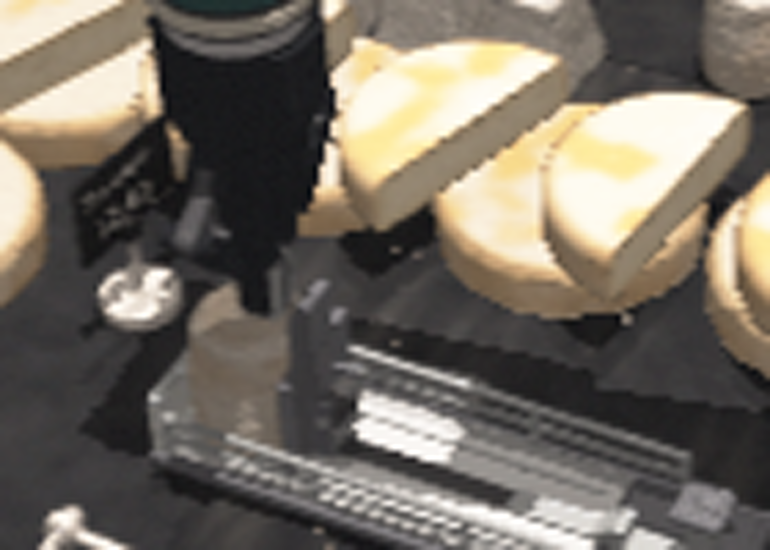

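{"method": "jog_arm", "body": {
  "deltas": "-10 0 0 0 0 0; -15 0 0 0 0 0; -20 0 0 0 0 0; -20 0 0 0 0 0; -20 0 0 0 0 0"
}}

```text
time_s: 5.03
position: [0.6496, 0.1292, 0.1672]
eef_rot: [-3.14, 0.032, -0.013]
contact_force: [8.9, 1.2, -4.8]
opening: -0.0
```

{"method": "jog_arm", "body": {
  "deltas": "-20 0 0 0 0 0; -15 0 0 0 0 0; -10 0 0 0 0 0; -6 0 0 0 0 0; -5 0 0 0 0 0"
}}

```text
time_s: 5.65
position: [0.5937, 0.1306, 0.1676]
eef_rot: [-3.14, 0.032, -0.012]
contact_force: [7.8, 1.6, -4.9]
opening: 0.0002
```

{"method": "jog_arm", "body": {
  "deltas": "-5 0 0 0 0 0; -4 0 0 0 0 0; -3 0 0 0 0 0; -2 0 0 0 0 0; -2 0 0 0 0 0"
}}

```text
time_s: 6.28
position: [0.5794, 0.1309, 0.1677]
eef_rot: [-3.14, 0.032, -0.019]
contact_force: [11.9, 2.6, -7.8]
opening: -0.0003
```

{"method": "jog_arm", "body": {
  "deltas": "-2 0 0 0 0 0; -2 0 0 0 0 0; -2 0 0 0 0 0"
}}

```text
time_s: 6.65
position: [0.5724, 0.1311, 0.1677]
eef_rot: [-3.14, 0.032, -0.014]
contact_force: [9.3, 1.8, -5.7]
opening: 0.0001
```

{"method": "jog_arm", "body": {
  "deltas": "-2 0 0 0 0 0; -2 0 0 0 0 0; 0 0 0 0 0 0"
}}

```text
time_s: 7.02
position: [0.5678, 0.1312, 0.1678]
eef_rot: [-3.14, 0.032, -0.012]
contact_force: [6.1, 1.9, -4.2]
opening: -0.0001
```

{"method": "jog_arm", "body": {
  "deltas": "-2 0 0 0 0 0; 0 0 0 0 0 0"
}}

```text
time_s: 7.28
position: [0.5658, 0.1312, 0.1678]
eef_rot: [-3.14, 0.032, -0.012]
contact_force: [6.3, 1.3, -4.8]
opening: -0.0003
```

{"method": "jog_arm", "body": {
  "deltas": "-2 0 0 0 0 0; 0 0 0 0 0 0"
}}

```text
time_s: 7.52
position: [0.5638, 0.1313, 0.1678]
eef_rot: [-3.14, 0.032, -0.012]
contact_force: [7.5, 1.6, -4.5]
opening: 0.0
```

Run:
```python
from h import *
c=look('side')
cv2.imwrite('pics/s4c.png',cv2.resize(c['image'][220:340,220:380],None,fx=4.8,fy=4.8,interpolation=cv2.INTER_CUBIC))
for d in r.tip_of('pusher_tab','side')[:1]: print(d,onz(c,d['location'],.108))
```

```text
{'location': [291.2, 315.9], 'p': 0.62} [0.5441 0.1272 0.108 ]
```

View pics/s4c.png

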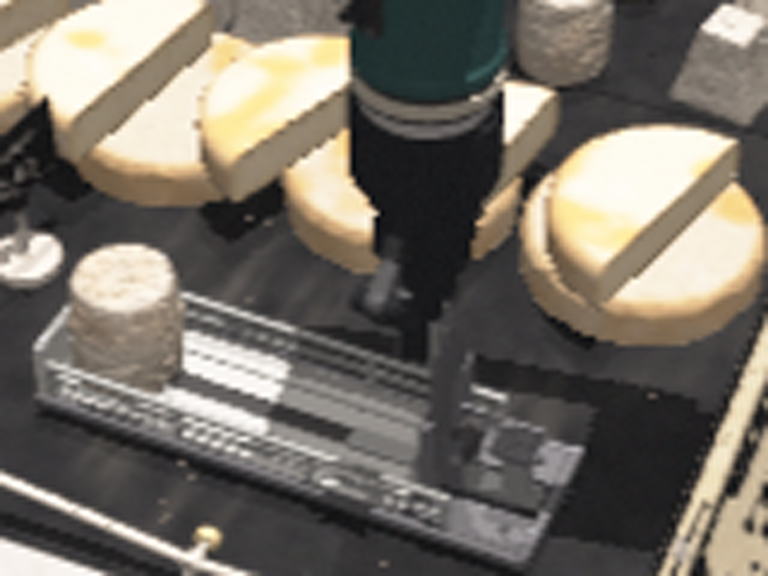

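{"method": "jog_arm", "body": {
  "deltas": "-2 0 0 0 0 0; 0 0 0 0 0 0"
}}

```text
time_s: 7.88
position: [0.5627, 0.1313, 0.1678]
eef_rot: [-3.14, 0.032, -0.016]
contact_force: [9.8, 1.8, -6.4]
opening: -0.0002
```

{"method": "jog_arm", "body": {
  "deltas": "-2 0 0 0 0 0; 0 0 0 0 0 0"
}}

```text
time_s: 8.12
position: [0.5622, 0.1313, 0.1679]
eef_rot: [-3.139, 0.032, -0.023]
contact_force: [14.8, 1.9, -8.8]
opening: -0.0001
```

{"method": "jog_arm", "body": {
  "deltas": "-1 0 0 0 0 0; 3 0 0 0 0 0; 4 0 0 0 0 0; 0 0 0 0 0 0"
}}

```text
time_s: 8.62
position: [0.5662, 0.1311, 0.1679]
eef_rot: [-3.14, 0.032, -0.013]
contact_force: [7.1, 1.1, -4.3]
opening: 0.0002
```

{"method": "jog_arm", "body": {
  "deltas": "3 0 0 0 0 0; 4 0 0 0 0 0; 0 0 0 0 0 0"
}}

```text
time_s: 9.0
position: [0.5709, 0.1305, 0.1673]
eef_rot: [3.141, -0.032, 0.0]
contact_force: [0.4, 0.1, 0.6]
opening: 0.0
```

{"method": "jog_arm", "body": {
  "deltas": "12 0 0 0 0 0; 12 0 -10 0 0 0; 0 0 -45 0 0 0; 0 0 -45 0 0 0",
  "claw": 1
}}

```text
time_s: 9.5
position: [0.5954, 0.1299, 0.2673]
eef_rot: [3.141, -0.032, -0.002]
contact_force: [1.3, 0.3, 0.2]
opening: 0.0722
```

Run:
```python
from h import *
s=r.read_state(); print(s['position'],s['time_s'],s['opening'])
c=look('side','s5.png')
for n in('pusher_tab','drum_new_a_mid','drum_old_mid'):
  for d in r.tip_of(n,'side')[:2]: print(n,d,onz(c,d['location'],dict(pusher_tab=.108,drum_old_mid=.052).get(n,.036)))
W=cloud(c); x,y,z=[W[...,i] for i in range(3)]
for a,b in((.614,-.24),(.605,-.348)):
    m=(abs(z-.072)<.004)&(np.hypot(x-a,y-b)<.045); print(m.sum(),W[m].mean(0),cv2.minEnclosingCircle(W[m][:,:2].astype(np.float32)))
m=(abs(z-.088)<.004)&(np.hypot(x-.745,y-.126)<.045); print(m.sum(),W[m].mean(0),cv2.minEnclosingCircle(W[m][:,:2].astype(np.float32)))
cv2.imwrite('pics/s5c.png',cv2.resize(c['image'][180:340,220:420],None,fx=3.7,fy=3.7,interpolation=cv2.INTER_CUBIC))
```

```text
[0.5954 0.1299 0.2673] 9.5 0.07224470539012391
pusher_tab {'location': [288.9, 312.8], 'p': 0.78} [0.5541 0.1227 0.108 ]
drum_new_a_mid {'location': [223.0, 337.2], 'p': 0.68} [ 0.6177 -0.2436  0.036 ]
drum_old_mid {'location': [286.1, 244.6], 'p': 0.7} [0.7446 0.1297 0.052 ]
109 [ 0.6174 -0.2358  0.0706] ((0.6155761480331421, -0.23559962213039398), 0.02777077443897724)
92 [ 0.6037 -0.3452  0.0704] ((0.6028854250907898, -0.3441632091999054), 0.02728537656366825)
203 [0.741  0.1312 0.0865] ((0.7408528923988342, 0.13068905472755432), 0.027644377201795578)
```

View pics/s5c.png

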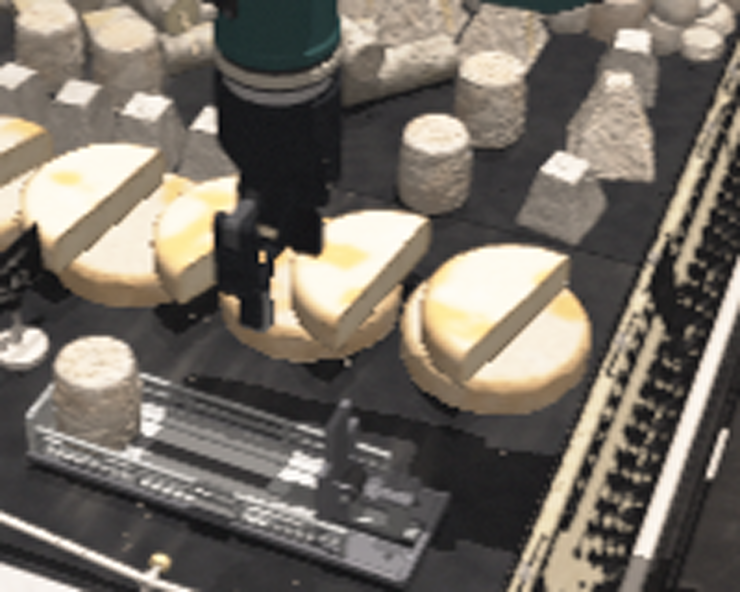

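{"method": "jog_arm", "body": {
  "deltas": "4 45 0 0 0 0; 4 55 0 0 0 0; 4 55 0 0 0 0; 4 55 0 0 0 0; 4 55 0 0 0 0"
}}

```text
time_s: 10.32
position: [0.6092, -0.1369, 0.2645]
eef_rot: [-3.14, 0.032, 0.006]
contact_force: [0.9, 0.7, 0.1]
opening: 0.0858
```

{"method": "jog_arm", "body": {
  "deltas": "4 55 10 0 0 0; 4 49 30 0 0 0; 0 0 20 0 0 0; 0 0 0 0 0 0"
}}

```text
time_s: 10.82
position: [0.6142, -0.2386, 0.2022]
eef_rot: [-3.137, 0.032, 0.012]
contact_force: [0.5, -1.1, 0.8]
opening: 0.0851
```

Run:
```python
from h import *
s=r.read_state(); print(s['position'],s['time_s'],s['opening'])
print(delta([.616,-.238,.108],-.02))
c=look('top','t6.png')
cv2.imwrite('pics/t6c.png',cv2.resize(c['image'][200:320,340:480],None,fx=5,fy=5,interpolation=cv2.INTER_CUBIC))
c=look('side','s6.png')
cv2.imwrite('pics/s6c.png',cv2.resize(c['image'][150:270,270:420],None,fx=4.9,fy=4.9,interpolation=cv2.INTER_CUBIC))
```

```text
[ 0.6142 -0.2386  0.2022] 10.825 0.08514384205829578
(array([ 2.5537, -0.2005, 94.1414]), array([-0.0043,  0.0077, -0.0006]), array([ 1.8248, -0.6019, 94.1567]))
```

View pics/s6c.png

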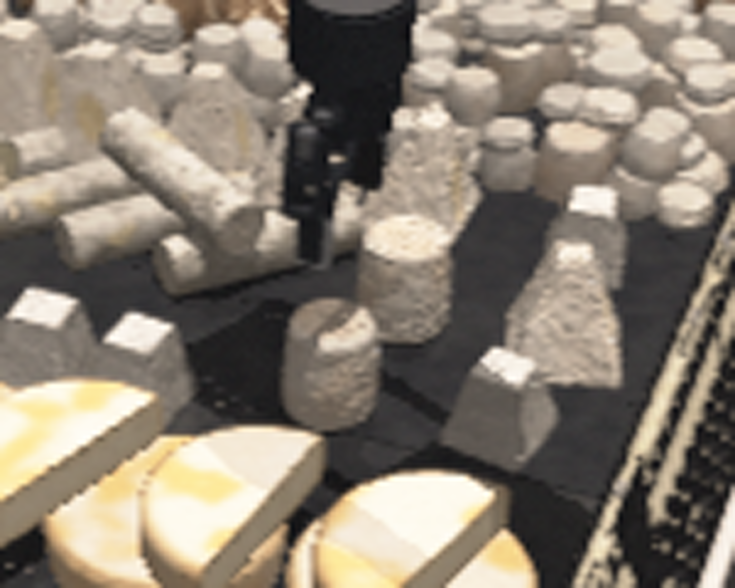

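{"method": "jog_arm", "body": {
  "deltas": "2 0 40 0 0 0; 0 0 35 0 0 0; 0 0 19 0 0 0; 0 0 0 0 0 0"
}}

```text
time_s: 11.42
position: [0.6175, -0.2384, 0.1122]
eef_rot: [-3.141, 0.03, 0.003]
contact_force: [0.7, -0.3, -0.1]
opening: 0.0859
```

{"method": "jog_arm", "body": {
  "deltas": "0 0 0 0 0 0; 0 0 0 0 0 0; 0 0 0 0 0 0; 0 0 0 0 0 0; 0 0 0 0 0 0",
  "claw": 0,
  "squeeze": 35
}}

```text
time_s: 12.05
position: [0.619, -0.2399, 0.1159]
eef_rot: [3.14, -0.032, 0.008]
contact_force: [0.7, 1.0, 6.2]
opening: 0.0562
```

Run:
```python
from h import *
s=r.read_state(); print(s['position'],s['time_s'],s['opening'],s['contact_force'])
c=look('side','s7.png')
cv2.imwrite('pics/s7c.png',cv2.resize(c['image'][150:270,270:420],None,fx=4.9,fy=4.9,interpolation=cv2.INTER_CUBIC))
```

```text
[ 0.619  -0.2399  0.1159] 12.05 0.056236259691320116 [0.7363 0.9979 6.2314]
```

View pics/s7c.png

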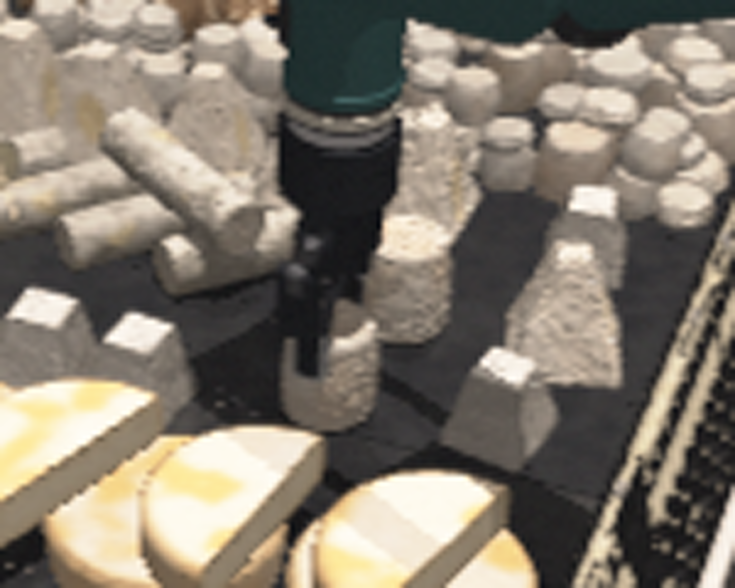

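{"method": "jog_arm", "body": {
  "deltas": "0 0 0 0 0 0; 0 0 0 0 0 0; 0 0 0 0 0 0; 0 0 0 0 0 0",
  "claw": 1
}}

```text
time_s: 12.6
position: [0.6175, -0.2395, 0.1125]
eef_rot: [-3.141, 0.032, 0.001]
contact_force: [-0.5, -0.2, 0.8]
opening: 0.085
```

Run:
```python
from h import *
s=r.read_state(); print(s['position'],s['time_s'],s['opening'],s['contact_force'])
c=look('side','s8.png')
for d in r.tip_of('drum_new_a_mid','side')[:2]: print(d,onz(c,d['location'],.036))
cv2.imwrite('pics/s8c.png',cv2.resize(c['image'][150:270,270:420],None,fx=4.9,fy=4.9,interpolation=cv2.INTER_CUBIC))
for nm in ('side','top'):
    c=look(nm); cv2.imwrite('pics/%s8c.png'%nm,cv2.resize(c['image'][200:320,340:480] if nm=='top' else c['image'][170:260,300:400],None,fx=5.5,fy=5,interpolation=cv2.INTER_CUBIC)); W=cloud(c); x,y,z=[W[...,i] for i in range(3)]
    m=(z>.01)&(z<.075)&(np.hypot(x-.616,y+.24)<.04); print(nm,m.sum(),W[m].min(0),W[m].max(0))
```

```text
[ 0.6175 -0.2395  0.1125] 12.6 0.08498096941220043 [-0.4983 -0.2413  0.7802]
side 293 [ 0.5875 -0.2793  0.0106] [ 0.6454 -0.2055  0.0749]
top 22 [ 0.5862 -0.2471  0.0197] [ 0.5987 -0.2219  0.0749]
```

View pics/side8c.png

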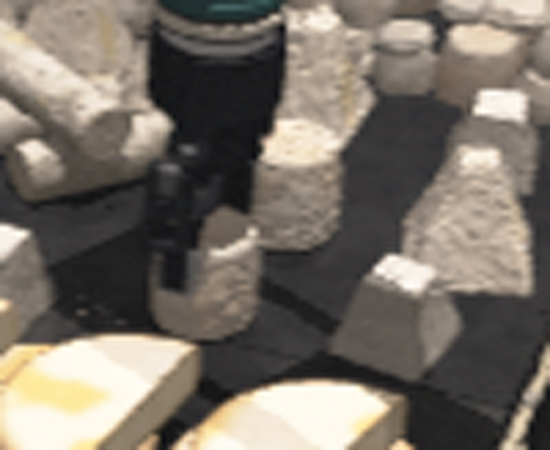

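{"method": "jog_arm", "body": {
  "deltas": "-1 -1 8 0 0 0; 0 0 4 0 0 0; 0 0 0 0 0 0"
}}

```text
time_s: 13.18
position: [0.6162, -0.2382, 0.0999]
eef_rot: [-3.141, 0.032, 0.003]
contact_force: [0.4, 0.3, -0.1]
opening: 0.0851
```

{"method": "jog_arm", "body": {
  "deltas": "0 0 0 0 0 0; 0 0 0 0 0 0; 0 0 0 0 0 0; 0 0 0 0 0 0; 0 0 0 0 0 0",
  "claw": 0,
  "squeeze": 35
}}

```text
time_s: 13.8
position: [0.6171, -0.2386, 0.1017]
eef_rot: [3.141, -0.032, 0.002]
contact_force: [-0.1, 0.0, 3.5]
opening: 0.0575
```

{"method": "jog_arm", "body": {
  "deltas": "0 0 -5 0 0 0; 0 0 -15 0 0 0; 0 0 -30 0 0 0; 0 0 -30 0 0 0; 0 0 0 0 0 0"
}}

```text
time_s: 14.42
position: [0.6182, -0.2392, 0.1852]
eef_rot: [3.138, -0.032, 0.011]
contact_force: [0.3, -0.2, -0.6]
opening: 0.0577
```

Run:
```python
from h import *
s=r.read_state(); print(s['position'],s['time_s'],s['opening'],s['contact_force'])
c=look('side','s9.png')
cv2.imwrite('pics/s9c.png',cv2.resize(c['image'][130:260,280:420],None,fx=4.5,fy=4.5,interpolation=cv2.INTER_CUBIC))
```

```text
[ 0.6182 -0.2392  0.1852] 14.425 0.05771411287733625 [ 0.2842 -0.2147 -0.5701]
```

View pics/s9c.png

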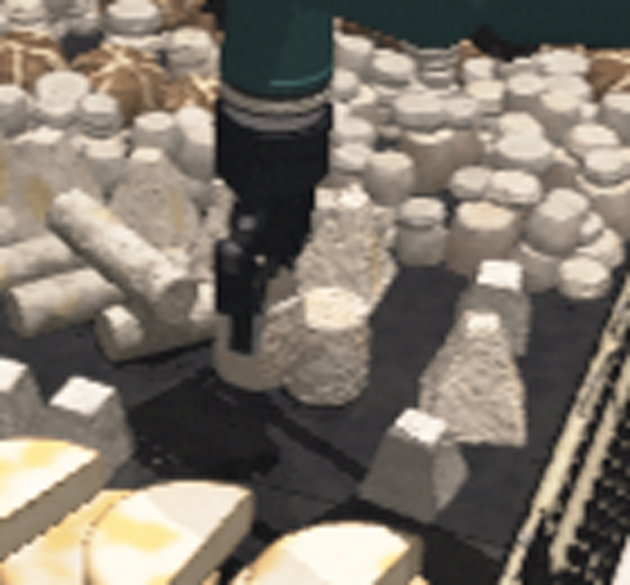

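{"method": "jog_arm", "body": {
  "deltas": "0 0 -30 0 0 0; 0 -10 -30 0 0 0; 6 -35 -15 0 0 0; 7 -45 0 0 0 0; 7 -50 0 0 0 0"
}}

```text
time_s: 15.1
position: [0.639, -0.098, 0.2535]
eef_rot: [-3.141, 0.034, 0.005]
contact_force: [1.0, -0.7, -1.7]
opening: 0.0573
```

{"method": "jog_arm", "body": {
  "deltas": "7 -50 0 0 0 0; 7 -50 0 0 0 0; 7 -50 0 0 0 0; 7 -45 0 0 0 0; 4 -32 0 0 0 0"
}}

```text
time_s: 15.72
position: [0.6754, 0.1297, 0.2528]
eef_rot: [3.141, -0.029, -0.007]
contact_force: [1.1, 0.2, -2.2]
opening: 0.0576
```

{"method": "jog_arm", "body": {
  "deltas": "0 0 10 0 0 0; 0 0 25 0 0 0; 0 0 25 0 0 0; 0 0 10 0 0 0; 0 0 0 0 0 0"
}}

```text
time_s: 16.35
position: [0.6754, 0.1265, 0.1838]
eef_rot: [3.141, -0.033, -0.006]
contact_force: [0.2, 0.3, -1.1]
opening: 0.0577
```

Run:
```python
from h import *
s=r.read_state(); print(s['position'],s['time_s'],s['opening'],s['contact_force'])
print(delta([.677,.127,.119],-.02))
c=look('side','s10.png')
cv2.imwrite('pics/s10c.png',cv2.resize(c['image'][190:340,220:380],None,fx=4,fy=4,interpolation=cv2.INTER_CUBIC))
c=look('top','t10.png')
cv2.imwrite('pics/t10c.png',cv2.resize(c['image'][170:310,200:310],None,fx=4,fy=4,interpolation=cv2.INTER_CUBIC))
```

```text
[0.6754 0.1265 0.1838] 16.35 0.05768819554834111 [ 0.1686  0.2709 -1.1123]
(array([ 1.8497, -0.569 , 64.7753]), array([ 0.0008,  0.0038, -0.0011]), array([ 1.6035, -0.5129, 64.7823]))
```

View pics/s10c.png

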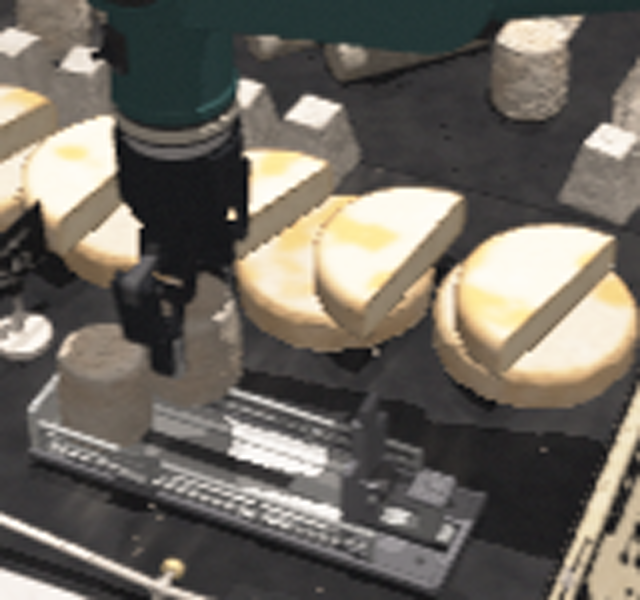

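View pics/t10c.png

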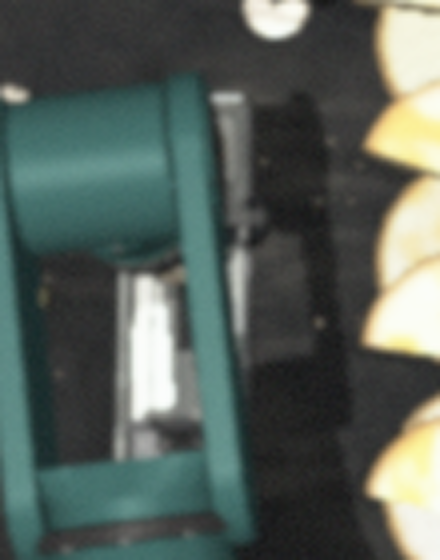

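{"method": "jog_arm", "body": {
  "deltas": "1 0 25 0 0 0; 0 0 20 0 0 0; 0 0 10 0 0 0; 0 0 5 0 0 0; 0 0 2 0 0 0"
}}

```text
time_s: 17.08
position: [0.6773, 0.1274, 0.1241]
eef_rot: [3.141, -0.032, 0.001]
contact_force: [-0.0, 0.1, -1.4]
opening: 0.0573
```

{"method": "jog_arm", "body": {
  "deltas": "0 0 2 0 0 0; 0 0 1 0 0 0; 0 0 0 0 0 0"
}}

```text
time_s: 17.45
position: [0.6772, 0.1274, 0.1212]
eef_rot: [3.141, -0.032, 0.001]
contact_force: [0.4, -0.2, -0.8]
opening: 0.0573
```

Run:
```python
from h import *
s=r.read_state(); print(s['position'],s['time_s'],s['opening'],s['contact_force'])
c=look('side','s11.png')
cv2.imwrite('pics/s11c.png',cv2.resize(c['image'][200:330,220:340],None,fx=5,fy=4.5,interpolation=cv2.INTER_CUBIC))
```

```text
[0.6772 0.1274 0.1212] 17.45 0.05730183336728783 [ 0.3662 -0.216  -0.8186]
```

View pics/s11c.png

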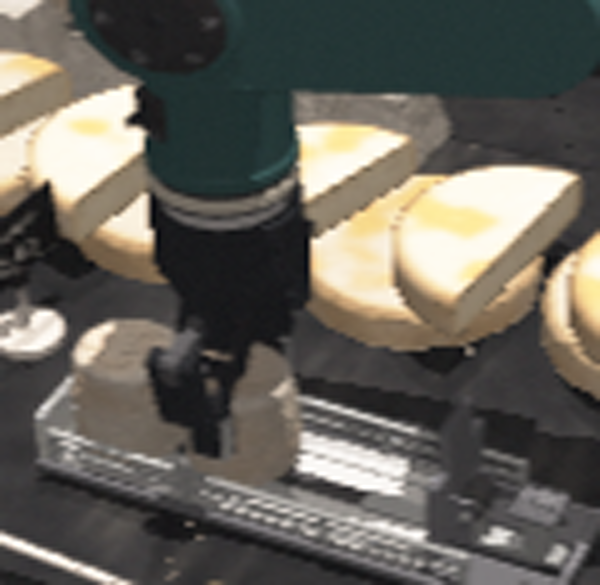

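{"method": "jog_arm", "body": {
  "deltas": "0 0 1.5 0 0 0; 0 0 1.5 0 0 0; 0 0 0 0 0 0"
}}

```text
time_s: 17.88
position: [0.6771, 0.1274, 0.1179]
eef_rot: [3.141, -0.032, -0.0]
contact_force: [0.3, -1.2, -1.4]
opening: 0.0576
```

{"method": "jog_arm", "body": {
  "deltas": "0 0 1 0 0 0; 0 0 0.5 0 0 0; 0 0 0 0 0 0"
}}

```text
time_s: 18.25
position: [0.6773, 0.1274, 0.1177]
eef_rot: [3.141, -0.032, 0.002]
contact_force: [-3.2, 1.4, 4.9]
opening: 0.0575
```

{"method": "jog_arm", "body": {
  "deltas": "0 0 0 0 0 0; 0 0 0 0 0 0; 0 0 0 0 0 0; 0 0 0 0 0 0",
  "claw": 1
}}

```text
time_s: 18.75
position: [0.6771, 0.1274, 0.1161]
eef_rot: [3.141, -0.032, -0.0]
contact_force: [0.7, -0.3, -0.9]
opening: 0.0854
```

{"method": "jog_arm", "body": {
  "deltas": "0 0 -20 0 0 0; 0 0 -40 0 0 0; 0 0 -50 0 0 0; 0 20 -40 0 0 0; 0 50 0 0 0 0"
}}

```text
time_s: 19.38
position: [0.6773, 0.0589, 0.2749]
eef_rot: [-3.141, 0.025, -0.021]
contact_force: [0.3, 0.3, 0.8]
opening: 0.0852
```

Run:
```python
from h import *
s=r.read_state(); print(s['position'],s['time_s'],s['opening'],s['contact_force'])
print(delta([.603,-.346,.2],-.02))
c=look('side','s12.png')
cv2.imwrite('pics/s12c.png',cv2.resize(c['image'][180:340,220:420],None,fx=3.7,fy=3.7,interpolation=cv2.INTER_CUBIC))
W=cloud(c); x,y,z=[W[...,i] for i in range(3)]
for a,b in((.678,.127),(.744,.127)):
    m=(abs(z-.088)<.006)&(np.hypot(x-a,y-b)<.032); print(m.sum(),W[m].min(0),W[m].max(0),W[m].mean(0))
```

```text
[0.6773 0.0589 0.2749] 19.375 0.08520447821346439 [0.3203 0.2551 0.8124]
(array([-68.8392, 406.1001,  73.631 ]), array([-0.0009, -0.0137,  0.004 ]), array([-66.2009, 406.3019,  74.9255]))
251 [0.6529 0.1042 0.0821] [0.7043 0.1585 0.0935] [0.6774 0.1321 0.0858]
239 [0.7149 0.1056 0.082 ] [0.768  0.1556 0.091 ] [0.7412 0.1313 0.0858]
```

View pics/s12c.png

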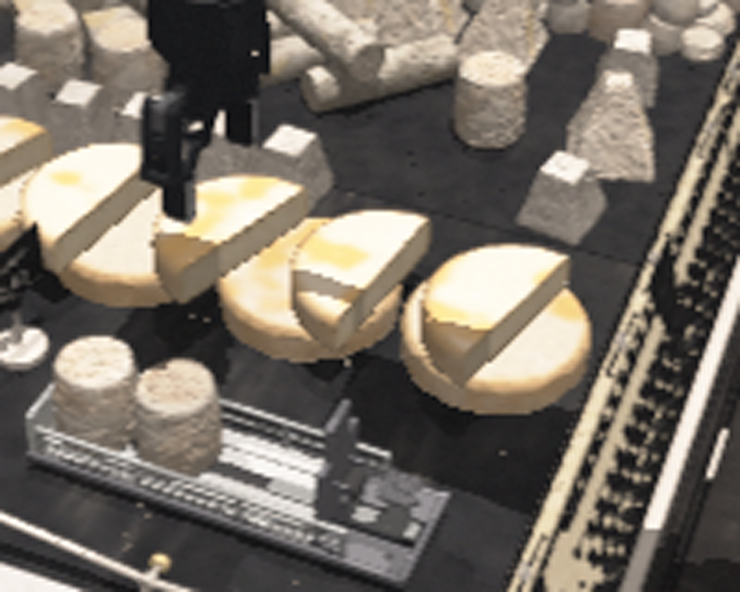

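{"method": "jog_arm", "body": {
  "deltas": "-8 45 0 0 0 0; -8 50 0 0 0 0; -8 55 0 0 0 0; -8 55 0 0 0 0; -9 55 0 0 0 0"
}}

```text
time_s: 20.05
position: [0.6291, -0.2034, 0.2681]
eef_rot: [3.141, -0.032, 0.003]
contact_force: [0.8, 0.2, 1.0]
opening: 0.0851
```

{"method": "jog_arm", "body": {
  "deltas": "-9 55 10 0 0 0; -8 50 25 0 0 0; -8 42 25 0 0 0; 0 0 15 0 0 0; 0 0 0 0 0 0"
}}

```text
time_s: 20.68
position: [0.6011, -0.3475, 0.1903]
eef_rot: [-3.139, 0.032, 0.003]
contact_force: [-0.1, 0.8, 0.1]
opening: 0.0853
```

Run:
```python
from h import *
s=r.read_state(); print(s['position'],s['time_s'],s['opening'])
print(delta([.603,-.347,.1],-.02))
c=look('side','s13.png')
cv2.imwrite('pics/s13c.png',cv2.resize(c['image'][140:260,290:420],None,fx=4.9,fy=4.9,interpolation=cv2.INTER_CUBIC))
W=cloud(c); x,y,z=[W[...,i] for i in range(3)]
m=(abs(z-.06)<.018)&(np.hypot(x-.603,y+.346)<.045); print(m.sum(),W[m].min(0),W[m].max(0),W[m].mean(0))
```

```text
[ 0.6011 -0.3475  0.1903] 20.675 0.08534616401175896
(array([ 2.0658, -0.3294, 90.3216]), array([-0.0022,  0.002 , -0.0004]), array([ 1.8849, -0.5235, 90.3247]))
248 [ 0.5752 -0.3718  0.0426] [ 0.6343 -0.314   0.075 ] [ 0.6019 -0.3362  0.0618]
```

View pics/s13c.png

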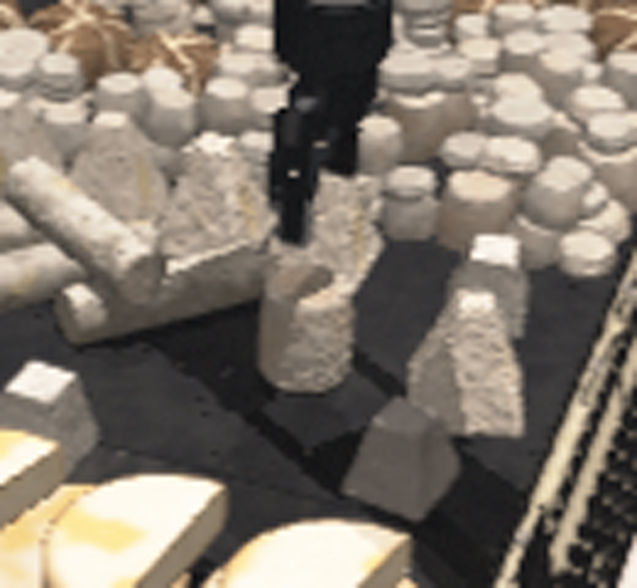

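{"method": "jog_arm", "body": {
  "deltas": "2 0 40 0 0 0; 0 0 35 0 0 0; 0 0 15 0 0 0; 0 0 0 0 0 0"
}}

```text
time_s: 21.22
position: [0.6039, -0.3472, 0.1015]
eef_rot: [-3.141, 0.03, 0.001]
contact_force: [-0.0, 0.4, 0.3]
opening: 0.0852
```

{"method": "jog_arm", "body": {
  "deltas": "0 0 0 0 0 0; 0 0 0 0 0 0; 0 0 0 0 0 0; 0 0 0 0 0 0; 0 0 0 0 0 0",
  "claw": 0,
  "squeeze": 35
}}

```text
time_s: 21.85
position: [0.6048, -0.349, 0.1048]
eef_rot: [3.139, -0.032, 0.008]
contact_force: [0.4, 0.0, 5.9]
opening: 0.0575
```

{"method": "jog_arm", "body": {
  "deltas": "0 0 -5 0 0 0; 0 0 -15 0 0 0; 0 0 -30 0 0 0; 0 0 -30 0 0 0; 0 0 -30 0 0 0"
}}

```text
time_s: 22.48
position: [0.6033, -0.3482, 0.2127]
eef_rot: [-3.141, 0.032, 0.0]
contact_force: [-0.3, 0.1, -0.9]
opening: 0.0577
```

Run:
```python
from h import *
s=r.read_state(); print(s['position'],s['time_s'],s['opening'],s['contact_force'])
c=look('side','s14.png')
print(delta([.603,.1285,.26],-.02))
cv2.imwrite('pics/s14c.png',cv2.resize(c['image'][120:260,280:420],None,fx=4.2,fy=4.2,interpolation=cv2.INTER_CUBIC))
```

```text
[ 0.6033 -0.3482  0.2127] 22.475 0.0577329247573152 [-0.3334  0.0713 -0.8916]
(array([ -11.01  , -477.2428,  -43.7802]), array([ 0.005 , -0.0073, -0.0003]), array([ -11.196 , -477.4578,  -41.3203]))
```

View pics/s14c.png

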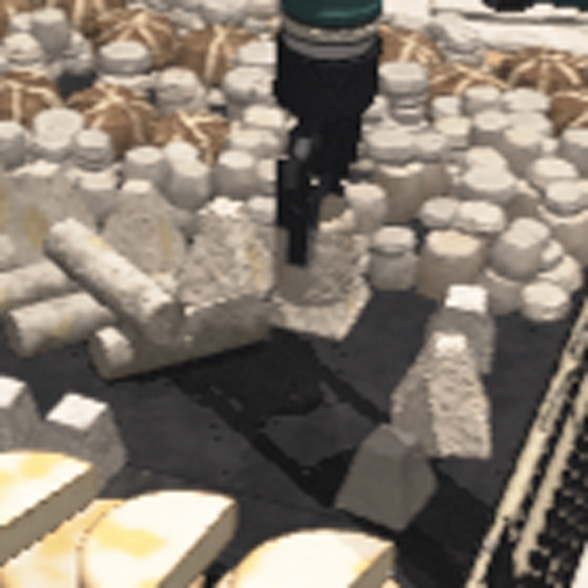

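{"method": "jog_arm", "body": {
  "deltas": "0 -10 -25 0 0 0; -1 -35 -17 0 0 0; -1 -45 0 0 0 0; -1 -50 0 0 0 0; -1 -50 0 0 0 0"
}}

```text
time_s: 23.15
position: [0.6029, -0.1567, 0.253]
eef_rot: [-3.141, 0.033, 0.001]
contact_force: [0.6, -0.1, -2.0]
opening: 0.0575
```

{"method": "jog_arm", "body": {
  "deltas": "-1 -50 0 0 0 0; -1 -50 0 0 0 0; -1 -50 0 0 0 0; -1 -50 0 0 0 0; -1 -45 0 0 0 0"
}}

```text
time_s: 23.78
position: [0.6028, 0.0886, 0.2531]
eef_rot: [3.141, -0.031, -0.001]
contact_force: [0.6, -0.5, -1.0]
opening: 0.0578
```

{"method": "jog_arm", "body": {
  "deltas": "-1 -32 0 0 0 0; 0 -10 10 0 0 0; 0 0 25 0 0 0; 0 0 30 0 0 0; 0 0 0 0 0 0"
}}

```text
time_s: 24.4
position: [0.6011, 0.1276, 0.184]
eef_rot: [3.139, -0.033, -0.014]
contact_force: [0.7, -0.3, -1.8]
opening: 0.0575
```

Run:
```python
from h import *
s=r.read_state(); print(s['position'],s['time_s'],s['opening'],s['contact_force'])
print(delta([.604,.1285,.121],-.02))
c=look('side','s15.png')
cv2.imwrite('pics/s15c.png',cv2.resize(c['image'][190:340,220:380],None,fx=4,fy=4,interpolation=cv2.INTER_CUBIC))
```

```text
[0.6011 0.1276 0.184 ] 24.4 0.05750859238031457 [ 0.7115 -0.2944 -1.8336]
(array([ 3.3761, -1.1092, 62.9262]), array([ 0.002 ,  0.0087, -0.0013]), array([ 2.8326, -0.9804, 62.9551]))
```

View pics/s15c.png

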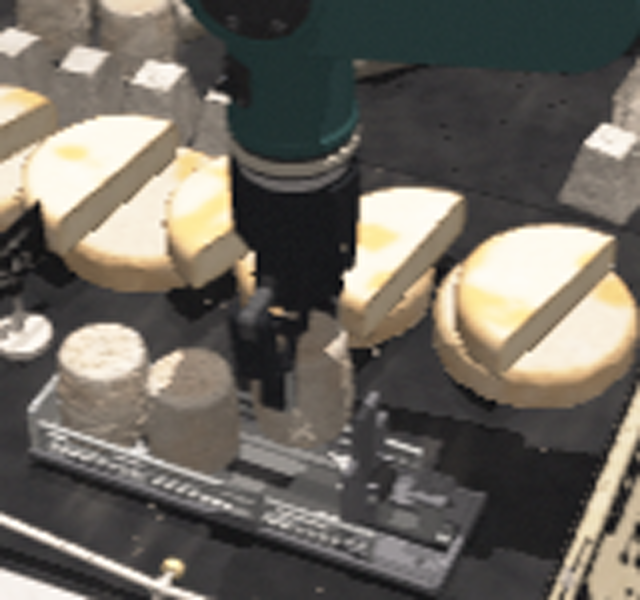

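{"method": "jog_arm", "body": {
  "deltas": "3 0 15 0 0 0; 0 0 20 0 0 0; 0 0 15 0 0 0; 0 0 7 0 0 0; 0 0 2 0 0 0"
}}

```text
time_s: 25.08
position: [0.6058, 0.1288, 0.1285]
eef_rot: [3.141, -0.032, -0.002]
contact_force: [0.4, 0.2, -2.0]
opening: 0.0577
```

{"method": "jog_arm", "body": {
  "deltas": "0 0 1 0 0 0; 0 0 1 0 0 0; 0 0 0 0 0 0"
}}

```text
time_s: 25.45
position: [0.6063, 0.1289, 0.1279]
eef_rot: [-3.141, 0.032, -0.001]
contact_force: [-0.4, 0.0, -1.5]
opening: 0.0572
```

Run:
```python
from h import *
s=r.read_state(); print(s['position'],s['time_s'],s['opening'],s['contact_force'])
c=look('side','s16.png')
cv2.imwrite('pics/s16c.png',cv2.resize(c['image'][210:330,230:370],None,fx=4.8,fy=4.8,interpolation=cv2.INTER_CUBIC))
```

```text
[0.6063 0.1289 0.1279] 25.45 0.057234570970906166 [-0.4344  0.0254 -1.4884]
```

View pics/s16c.png

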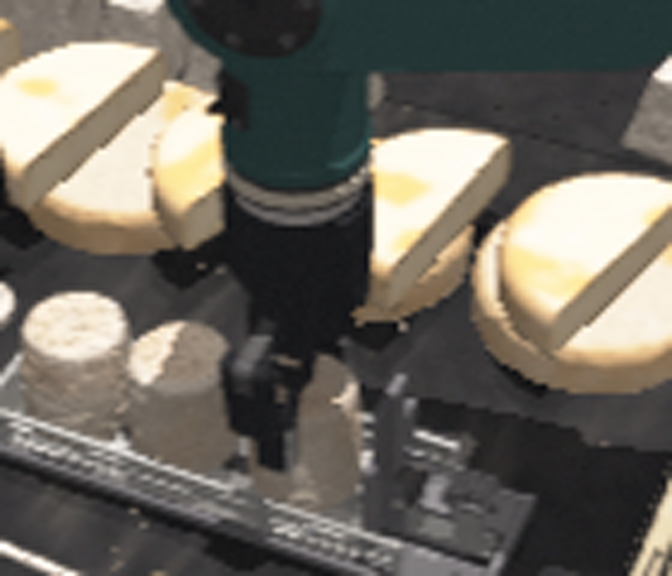

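{"method": "jog_arm", "body": {
  "deltas": "0 0 2 0 0 0; 0 0 2 0 0 0; 0 0 0 0 0 0"
}}

```text
time_s: 25.88
position: [0.6059, 0.1288, 0.123]
eef_rot: [3.141, -0.032, -0.001]
contact_force: [0.1, -0.6, -2.1]
opening: 0.0577
```

{"method": "jog_arm", "body": {
  "deltas": "0 0 1.5 0 0 0; 0 0 0 0 0 0"
}}

```text
time_s: 26.12
position: [0.606, 0.1288, 0.1217]
eef_rot: [3.141, -0.032, -0.0]
contact_force: [-0.6, -0.5, -2.4]
opening: 0.0576
```

{"method": "jog_arm", "body": {
  "deltas": "0 0 1.5 0 0 0; 0 0 0 0 0 0"
}}

```text
time_s: 26.38
position: [0.6062, 0.1288, 0.1208]
eef_rot: [3.141, -0.032, 0.001]
contact_force: [0.3, -0.3, 0.0]
opening: 0.0573
```

Touching. Press a hair, release, and back off.

{"method": "jog_arm", "body": {
  "deltas": "0 0 1 0 0 0; 0 0 0 0 0 0"
}}

```text
time_s: 26.62
position: [0.6063, 0.1289, 0.1208]
eef_rot: [3.141, -0.032, 0.002]
contact_force: [-1.8, 0.4, 5.3]
opening: 0.0575
```

{"method": "jog_arm", "body": {
  "deltas": "0 0 0 0 0 0; 0 0 0 0 0 0; 0 0 0 0 0 0; 0 0 0 0 0 0",
  "claw": 1
}}

```text
time_s: 27.12
position: [0.6061, 0.1288, 0.1191]
eef_rot: [3.141, -0.032, -0.0]
contact_force: [0.5, -0.8, 0.5]
opening: 0.0853
```

{"method": "jog_arm", "body": {
  "deltas": "0 0 -20 0 0 0; 0 0 -40 0 0 0; 0 0 -45 0 0 0; -20 20 -20 0 0 0; -40 40 0 0 0 0"
}}

```text
time_s: 27.75
position: [0.5464, 0.0702, 0.2493]
eef_rot: [-3.141, 0.028, -0.014]
contact_force: [-0.0, -1.1, -0.4]
opening: 0.0853
```

Run:
```python
from h import *
s=r.read_state(); print(s['position'],s['time_s'],s['opening'],s['contact_force'])
c=look('side','s17.png')
for n,z in(('pusher_tab',.108),('catch_pad',.058)):
  for d in r.tip_of(n,'side')[:1]: print(n,d,onz(c,d['location'],z))
W=cloud(c); x,y,z=[W[...,i] for i in range(3)]
for a,b in((.606,.127),(.678,.127),(.744,.127)):
    m=(abs(z-.088)<.006)&(np.hypot(x-a,y-b)<.032); print(m.sum(),W[m].min(0),W[m].max(0),W[m].mean(0))
cv2.imwrite('pics/s17c.png',cv2.resize(c['image'][180:340,220:400],None,fx=4,fy=3.7,interpolation=cv2.INTER_CUBIC))
```

```text
[0.5464 0.0702 0.2493] 27.75 0.08530651235529588 [-0.0348 -1.0542 -0.3997]
pusher_tab {'location': [289.9, 310.2], 'p': 0.88} [0.5587 0.1284 0.108 ]
catch_pad {'location': [310.5, 327.4], 'p': 0.78} [0.5102 0.1327 0.058 ]
259 [0.578  0.1057 0.082 ] [0.6311 0.1577 0.0914] [0.6042 0.1338 0.0859]
242 [0.6522 0.1015 0.0821] [0.7039 0.1589 0.0917] [0.6777 0.1314 0.0858]
239 [0.7148 0.1026 0.082 ] [0.7673 0.1566 0.0915] [0.7406 0.1316 0.0858]
```

View pics/s17c.png

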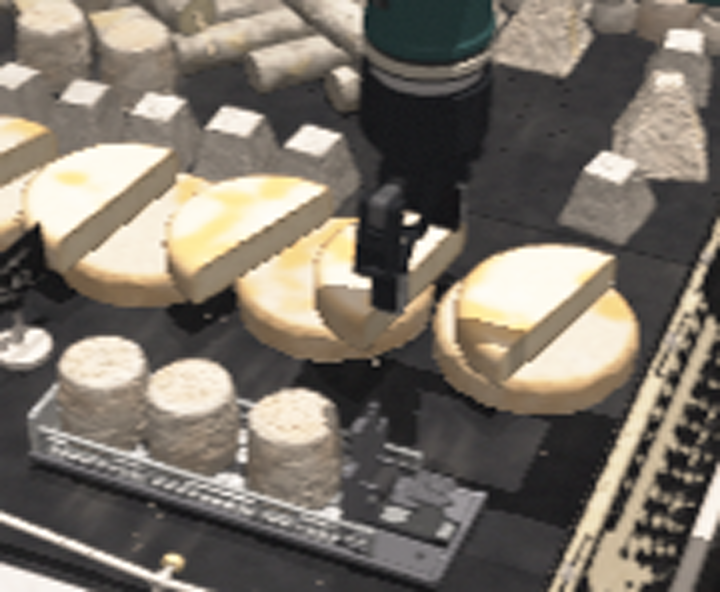

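{"method": "jog_arm", "body": {
  "deltas": "-19 -30 0 0 0 0; -18 -30 0 0 0 0; 0 0 30 0 0 0; 0 0 30 0 0 0; 0 0 20 0 0 0",
  "claw": 0
}}

```text
time_s: 28.52
position: [0.5097, 0.1318, 0.164]
eef_rot: [-3.141, 0.03, -0.001]
contact_force: [0.6, 0.4, -0.1]
opening: 0.0001
```

{"method": "jog_arm", "body": {
  "deltas": "0 0 20 0 0 0; 0 0 0 0 0 0; 0 0 0 0 0 0"
}}

```text
time_s: 28.9
position: [0.5102, 0.1313, 0.1458]
eef_rot: [-3.141, 0.031, -0.004]
contact_force: [0.2, -0.2, 0.3]
opening: -0.0002
```

Run:
```python
from h import *
s=r.read_state(); print(s['position'],s['time_s'],s['opening'],s['contact_force'])
c=look('side','s18.png')
cv2.imwrite('pics/s18c.png',cv2.resize(c['image'][230:340,260:400],None,fx=5,fy=5,interpolation=cv2.INTER_CUBIC))
```

```text
[0.5102 0.1313 0.1458] 28.9 -0.00016806000915358955 [ 0.2226 -0.1739  0.305 ]
```

View pics/s18c.png

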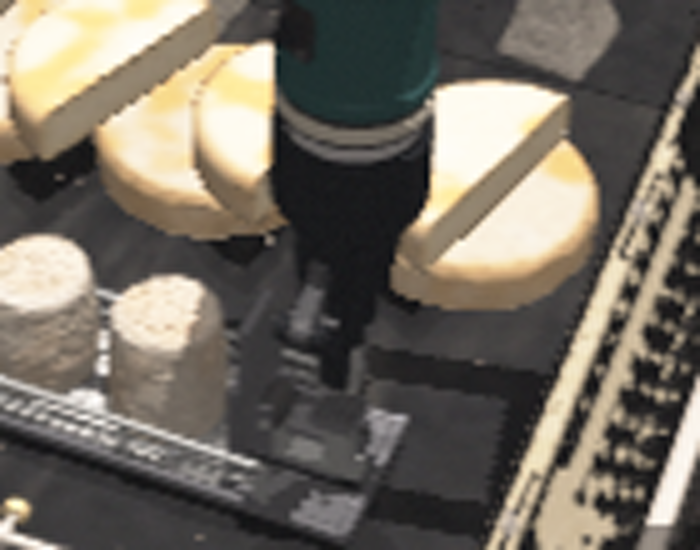

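Over the pad, about 15 mm above. Pressing down.

{"method": "jog_arm", "body": {
  "deltas": "0 0 10 0 0 0; 0 0 6 0 0 0; 0 0 4 0 0 0; 0 0 3 0 0 0; 0 0 0 0 0 0"
}}

```text
time_s: 29.58
position: [0.509, 0.1308, 0.1211]
eef_rot: [3.141, -0.032, -0.001]
contact_force: [-1.4, -1.3, 2.9]
opening: 0.0001
```

{"method": "jog_arm", "body": {
  "deltas": "0 0 2 0 0 0; 0 0 2 0 0 0; 0 0 0 0 0 0"
}}

```text
time_s: 29.95
position: [0.509, 0.1308, 0.1178]
eef_rot: [3.141, -0.032, -0.0]
contact_force: [-2.5, -0.7, 5.1]
opening: -0.0002
```

Run:
```python
from h import *
c=look('side','s19.png')
cv2.imwrite('pics/s19c.png',cv2.resize(c['image'][200:340,220:390],None,fx=4.4,fy=4.2,interpolation=cv2.INTER_CUBIC))
```

```text
(no output)
```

View pics/s19c.png

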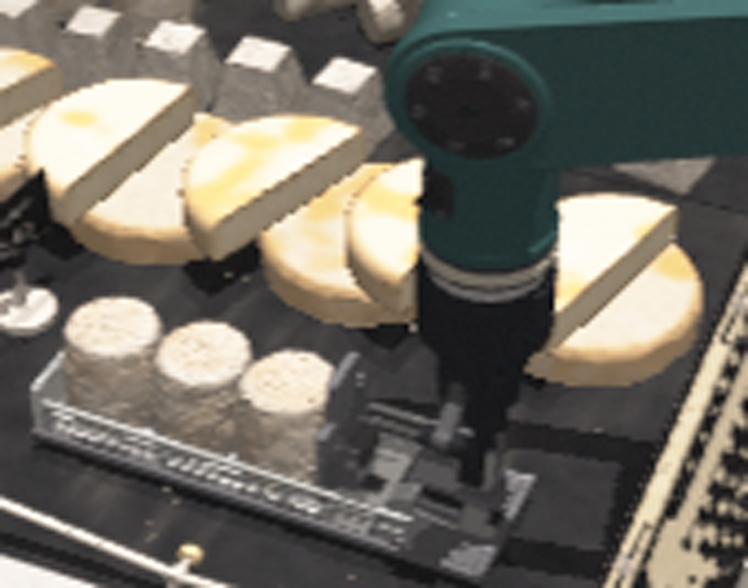

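{"method": "jog_arm", "body": {
  "deltas": "0 0 -10 0 0 0; 0 0 -30 0 0 0; 0 0 -40 0 0 0; -30 0 -40 0 0 0; -40 0 -20 0 0 0"
}}

```text
time_s: 30.62
position: [0.44, 0.1322, 0.2605]
eef_rot: [-3.141, 0.033, -0.009]
contact_force: [-0.1, 1.3, 0.4]
opening: -0.0001
```

{"method": "jog_arm", "body": {
  "deltas": "-40 40 0 0 0 0; -40 50 0 0 0 0; -10 50 0 0 0 0; 0 0 0 0 0 0; 0 0 0 0 0 0"
}}

```text
time_s: 31.25
position: [0.3477, -0.0047, 0.2577]
eef_rot: [-3.141, 0.033, -0.002]
contact_force: [-0.9, 0.1, 0.5]
opening: -0.0003
```

Run:
```python
from h import *
s=r.read_state(); print(s['position'],s['time_s'],s['opening'],s['contact_force'])
for nm in('side','top'):
  c=look(nm,nm+'20.png')
  for n,z in(('pusher_tab',.108),('catch_pad',.058)):
    for d in r.tip_of(n,nm)[:1]: print(n,d,onz(c,d['location'],z))
  W=cloud(c); x,y,z=[W[...,i] for i in range(3)]
  for a,b in((.62,.127),(.682,.127),(.744,.127)):
    m=(abs(z-.088)<.006)&(np.hypot(x-a,y-b)<.032); print(m.sum(),W[m].min(0),W[m].max(0),W[m].mean(0))
  i=c['image']; cv2.imwrite('pics/%s20c.png'%nm,cv2.resize(i[140:340,220:420] if nm=='side' else i[180:310,200:480],None,fx=3 if nm=='side' else 2.8,fy=3,interpolation=cv2.INTER_CUBIC))
```

```text
[ 0.3477 -0.0047  0.2577] 31.25 -0.00028371799491548193 [-0.8632  0.1357  0.4594]
pusher_tab {'location': [283.7, 298.2], 'p': 0.58} [0.5946 0.1197 0.108 ]
catch_pad {'location': [308.5, 324.4], 'p': 0.55} [0.5195 0.1293 0.058 ]
242 [0.5883 0.1063 0.0821] [0.6492 0.1587 0.0938] [0.6222 0.1347 0.0864]
247 [0.6558 0.1051 0.082 ] [0.7087 0.1565 0.0927] [0.6817 0.1322 0.0859]
233 [0.7158 0.1031 0.082 ] [0.7688 0.1566 0.0917] [0.7405 0.1307 0.0858]
pusher_tab {'location': [259.5, 243.1], 'p': 0.53} [0.5957 0.1264 0.108 ]
catch_pad {'location': [294.5, 244.5], 'p': 0.73} [0.5055 0.1294 0.058 ]
324 [0.5977 0.1029 0.0821] [0.6507 0.1577 0.094 ] [0.6232 0.1304 0.0881]
331 [0.6501 0.0995 0.0822] [0.7138 0.1545 0.094 ] [0.6802 0.1268 0.0878]
322 [0.7133 0.0988 0.082 ] [0.7669 0.1541 0.0937] [0.7392 0.1267 0.0881]
```

View pics/side20c.png

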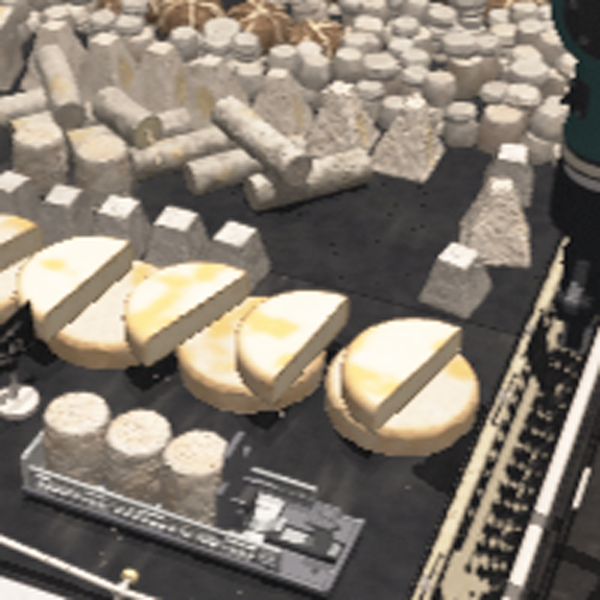

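View pics/top20c.png

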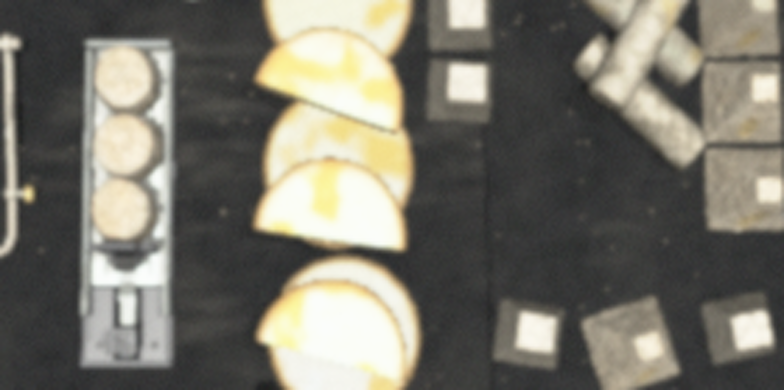

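Run:
```python
from h import *
print(r.hand_in())
```

```text
the job is handed in; nothing more can be done
None
```

The job is done and handed in at about 31 s of the 72 s allowed.

- **Pusher drawn back:** I hooked the tab with the closed fingers and drew it to its hard stop. The force rose to about 15 N and the motion stalled. When I eased off, the force fell to zero and the pusher stayed back, so the catch held.
- **Drums placed:** I fetched drum a and then drum b and stood them in the lane behind the old drum. My first grip on drum a was on its rounded shoulder and slid upwards, so I opened, went 12 mm lower and gripped again.
- **Release:** I pressed the release pad, then withdrew clear.

**Last checks:** The final pictures show three upright drums in a row with the old one foremost at the lip. The pusher is right behind the last drum, the neighbouring cheeses look undisturbed, and the arm touches nothing.

**Disagreements:** The tab was measured at x ≈ 0.595 m, which puts the pusher at about 0.158–0.160 rather than the stated 0.165. Drum spacing came out at 58–60 mm against 61–64 mm diameters. Both cameras agree on this to within their accuracy, and the drums appear closed up. The gripper also read about 57.5 mm across each drum, a little under the stated 61–64 mm.

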